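# Start up the microscope station from its switch pods

### The job

Start up the microscope station with its small white switch pods: with the closed fingertips gently press the round key (supply), then the square key (lamp), then the long bar key (camera), each all the way down so that it stays down. Leave the plus-shaped key (heater) up. Only press: do not pick up, tip or push the pods about, and leave the other things on the bench where they are.

Things in the scene. Friction and masses are not known exactly. Their poses are not given: they have to be found in the camera images.
- pod_round: loose cordless switch pod: white square housing 66 x 66 mm, 28 mm tall, about 0.45 kg, standing on the bench; in the middle of its top is a round black key, 34 mm diameter. Origin: centre of the underside, z up.
- top_round (a point): centre of the flat top of the round key; it moves with the key: 42 mm above the bench when the key is up, 34 mm when fully down (still 6 mm proud of the housing)
- key_round (a joint): how far the round key is pressed, m: 0 up, 0.008 fully down on a hard stop. About 3 N moves it straight down; it has no return spring and stays where it is left.
- pod_square: loose cordless switch pod: white square housing 66 x 66 mm, 28 mm tall, about 0.45 kg, standing on the bench; in the middle of its top is a square black key, 32 x 32 mm, sides along the pod's x and y. Origin: centre of the underside, z up.
- top_square (a point): centre of the flat top of the square key; it moves with the key: 42 mm above the bench when the key is up, 34 mm when fully down (still 6 mm proud of the housing)
- key_square (a joint): how far the square key is pressed, m: 0 up, 0.008 fully down on a hard stop. About 3 N moves it straight down; it has no return spring and stays where it is left.
- pod_bar: loose cordless switch pod: white square housing 66 x 66 mm, 28 mm tall, about 0.45 kg, standing on the bench; in the middle of its top is a long bar-shaped black key, 16 mm along the pod's x and 52 mm along its y. Origin: centre of the underside, z up.
- top_bar (a point): centre of the flat top of the bar key; it moves with the key: 42 mm above the bench when the key is up, 34 mm when fully down (still 6 mm proud of the housing)
- key_bar (a joint): how far the bar key is pressed, m: 0 up, 0.008 fully down on a hard stop. About 3 N moves it straight down; it has no return spring and stays where it is left.
- pod_cross: loose cordless switch pod: white square housing 66 x 66 mm, 28 mm tall, about 0.45 kg, standing on the bench; in the middle of its top is a plus-shaped black key, two crossing 44 x 13 mm arms along the pod's x and y. Origin: centre of the underside, z up.
- top_cross (a point): centre of the flat top of the cross key; it moves with the key: 42 mm above the bench when the key is up, 34 mm when fully down (still 6 mm proud of the housing)
- key_cross (a joint): how far the cross key is pressed, m: 0 up, 0.008 fully down on a hard stop. About 3 N moves it straight down; it has no return spring and stays where it is left.
- specimen_jar: bystander: closed white-capped specimen jar, 55 mm diameter, 62 mm tall, loose on the bench; origin: centre of the underside, z up
- coverslip_box: bystander: small closed coverslip box, 34 x 34 x 22 mm, loose on the bench; origin: centre of the underside, z up
- petri_dish: bystander: clear petri dish, 90 mm diameter, 14 mm tall, loose on the bench; origin: centre of the underside, z up
Mind the look-alikes: they are no part of the job. Leave any orange look-alike of the pod_round alone.

How it is judged:
By the outcome, as a careful person would: the job done as asked, in the order asked, and still so for the second after the job is handed in, with the robot touching nothing.
It also fails if it takes over 51 s, if anything falls off the work surface, if the arm or the gripper's body presses on something with over 40 N, if the wrist force passes 120 N, or if a joint passes its speed limit or range.

### The arm

A 7-joint arm with a two-finger parallel gripper is mounted at the origin on a cart in front of the work surface, level with it; the furniture and walls round the work are solid. World frame = base frame: x ahead of the robot, y to its left, z up, the work surface at z = 0. Lengths are in m, angles in rad, forces in N, time in s.
With the tool pointing down it reaches from about 0.35 to 0.9 m from the base axis. Payload 8.1 kg.
Tool frame: the origin (TCP) lies at the very end of the fingers, on their centre line; the grasp point (between the pads) lies 19 mm behind it; z points along the fingers, y is the line along which they close (so a half turn about z gives the same grasp; the last joint's range is limited). The gripper opens to 85 mm and grips with 20 to 120 N. Pads are 22 mm wide; open, the fingers measure 114 mm over their backs; the gripper's body (76 mm by 85 mm) begins 54 mm behind the grasp point. The pads swing forward as they close: fully open they stand 13 mm farther back than shut.
Start: joints at [1.04, 0.434, 0.025, 1.573, -0.012, 1.134, -0.075], TCP at [0.259, -0.569, 0.231] pointing down, gripper open.
Joint ranges: [-2.62, 2.62], [-0.44, 2.09], [-1.27, 1.32], [0.08, 2.57], [-1.32, 4.46], [0.12, 2], [-2.74, 2.74]. Speed limits (rad/s): [2.22, 2.22, 3.01, 3.01, 3.14, 3.14, 3.14].

### API

Orientations are given as a unit quaternion [w, x, y, z].
In Python, from cell import env gives the robot as it stands.
- The arm moves only by the shell command python3 -m jog 'ROWS'. ROWS is JSON, a list of rows, each a list of 5 numbers: the finger opening in m, from 0 to 0.0854, then the shift along the tool's x, y, z in m, then the turn about the tool's z in units of 10 degrees (1.0 is 10 degrees). A call has exactly 5 rows; each row shifts and turns the commanded pose from where the row before left it, along the tool's axes as they then stand; what a row does not reach is not made up. A row lasts 1/8 s, in which the tool goes at most 62.5 mm and 10.7 degrees, less where a joint would pass 70% of its speed; a pose out of reach is approached as far as the arm can. A call is refused whole if a number of a shift passes 0.0625 or a number of a turn 1, either way. A call with a gripper value outside its range is refused whole. The fingers move at their own pace and stop on an object; the grip force is fixed at half the most. Time passes only in rows, so rows that do not move let the fingers close, or fill a call up. It gives the time, the measured TCP pose, the force, the opening and the grip force at its end, in the units of the state.
- env.state(): the state, without advancing time (a new reading comes with each control period).
- env.capture(name): name is "side" or "top" or "wrist"; returns a dict with "img" (384x512x3 uint8, red, green, blue), "mtx" (3x3 intrinsics, pixels), "position" and "attitude" of the camera in the world; the wrist camera has in their place "hand_eye" (4x4, takes a point from camera to tool coordinates, whose origin is the TCP and whose axes are the flange's). Camera axes: x right, y down, z forward; pixel columns grow to the right and rows downward; lengths in m; the calibration is good to about 2 mm. A picture is of the moment at which its call begins: read the wrist's pose just before it. There is no depth.
- env.job_done(): hands the job in; it is judged then, once.
The state is a dict: "time_s": time; "joints": joint angles; "joint_vel": joint speeds; "tau": joint torques, N m; "tcp_pos": TCP position; "eef_rot": TCP orientation; "contact_force": force on the tool from outside, world axes, zero at the start; "moment": the same for the moment, N m; "gripper_width": finger opening in m; "grip_force": force on a finger pad.
Only numpy, scipy, OpenCV 4.12 (cv2) and the standard library are available. Lean on these libraries where they do the work, as an engineer would, in place of code of your own. Each camera call takes 0.05 s, during which the arm holds its last target. There are 200 camera calls.

## Working session

There is one attempt and no reset: what is moved stays moved. The work goes in short steps, Python scripts to look and compute and a shell command to move; the robot and the scene stay as the last step left them, time stands still between calls to the robot, and variables do not carry over. Pictures are saved under pics/ and viewed, at most 10 in all, crops included, and the job is handed in when it is done.

```bash
mkdir -p pics; python3 - <<'E'
from cell import env
import cv2
s=env.state();print(s)
for n in("top","side"):
    c=env.capture(n);cv2.imwrite(f"pics/{n}0.png",c["img"][:,:,::-1]);print(n,c["mtx"],c["position"],c["attitude"])
E
```

```text
{'time_s': 0.0, 'joints': array([ 1.0403893 ,  0.4352329 ,  0.02496895,  1.57407233, -0.01158846,
        1.1339671 , -0.07509087]), 'joint_vel': array([0.00090008, 0.00090933, 0.00056739, 0.00045947, 0.00016025,
       0.00140023, 0.00064355]), 'tau': array([-1.13057481e-04, -6.70468712e+01,  1.02523640e+00, -3.16202545e+01,
        1.55501836e-02,  1.26029275e-02,  3.54404472e-05]), 'tcp_pos': array([ 0.25904691, -0.5682592 ,  0.23052932]), 'eef_rot': array([-7.30629455e-04,  9.77214957e-01,  2.12250651e-01, -2.34868135e-04]), 'contact_force': array([0.83737871, 0.24082611, 0.40142172]), 'moment': array([-0.04377616, -0.00101221,  0.02063827]), 'grip_force': 0.0, 'gripper_width': 0.08530507572440021}
top [[494.55223921   0.         258.31318853]
 [  0.         494.55223921 191.94269491]
 [  0.           0.           1.        ]] [0.52323095 0.01976313 1.0306642 ] [ 0.0185452  -0.70260411  0.70999559 -0.04370115]
side [[369.86494285   0.         256.25109928]
 [  0.         369.86494285 192.45974996]
 [  0.           0.           1.        ]] [ 0.54421284 -0.39982802  0.82923779] [-0.2570944   0.96227357 -0.08538283  0.02533407]
```

View pics/top0.png

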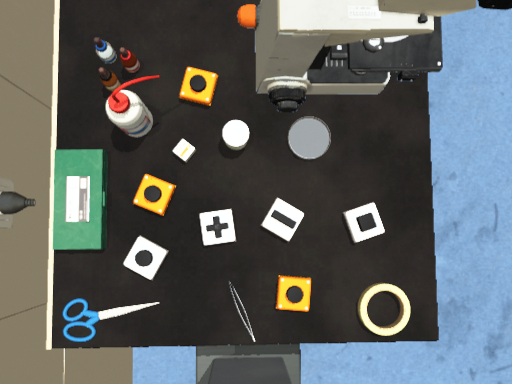

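View pics/side0.png

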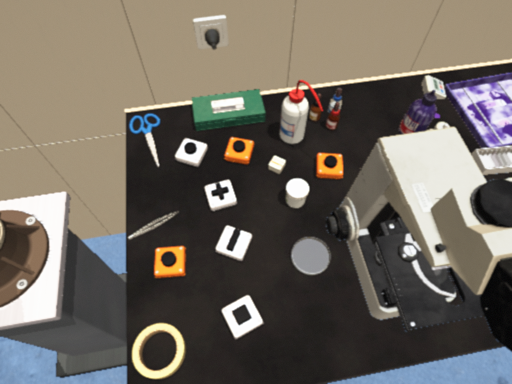

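The top view shows four white pods: round (145,258), plus (217,227), bar (283,219) and square (365,222). Three orange round look-alikes sit at (198,86), (154,194) and (294,294). I'll measure the key positions in both views and make one crop to confirm.

```bash
cat > h.py <<'E'
import numpy as np,cv2
from scipy.spatial.transform import Rotation as R
def rot(q): return R.from_quat([q[1],q[2],q[3],q[0]]).as_matrix()
def ray(c,uv): 
    d=rot(c["attitude"])@np.linalg.inv(c["mtx"])@[*uv,1]; return np.array(c["position"]),d/np.linalg.norm(d)
def plane(c,uv,z):
    p,d=ray(c,uv); return p+d*(z-p[2])/d[2]
def key(img,uv,r=22):
    """centroid of the dark blob near uv that does not touch the window edge"""
    x,y=map(int,uv);w=cv2.cvtColor(img[y-r:y+r,x-r:x+r],cv2.COLOR_RGB2GRAY)
    n,l,s,ce=cv2.connectedComponentsWithStats((w<90).astype(np.uint8))
    k=min([i for i in range(1,n) if s[i,4]>40],key=lambda i:np.hypot(*(ce[i]-r)))
    return ce[k]+[x-r,y-r],s[k]
def tri(c1,u1,c2,u2):
    p,d=ray(c1,u1);q,e=ray(c2,u2)
    t=np.linalg.lstsq(np.c_[d,-e],q-p,rcond=None)[0]
    a,b=p+d*t[0],q+e*t[1]; return (a+b)/2,np.linalg.norm(a-b)
E
python3 - <<'E'
from cell import env
from h import *
t=env.capture("top");s=env.capture("side")
T=dict(round=(144,258),square=(365,221),bar=(284,219),cross=(217,227))
S=dict(round=(191,149),square=(242,314),bar=(234,240),cross=(220,192))
for k in T:
    a,sa=key(t["img"],T[k]);b,sb=key(s["img"],S[k])
    print(k,a.round(1),sa,b.round(1),sb,plane(t,a,.042).round(4),plane(s,b,.042).round(4),tri(t,a,s,b))
cv2.imwrite("pics/crop.png",cv2.resize(t["img"][180:300,110:400,::-1],None,fx=2.7,fy=2.7,interpolation=cv2.INTER_CUBIC))
st=env.state();Rm=rot(st["eef_rot"]);print(Rm.round(4));print(env.capture("wrist")["hand_eye"],env.capture("wrist")["mtx"])
E
```

```text
round [143.5 257.8] [ 13  14  17  16 207] [190.  147.9] [ 16  16  11  11 102] [0.4823 0.2118 0.042 ] [0.4804 0.2098 0.042 ] (array([0.48111803, 0.21238457, 0.03876875]), np.float64(0.0020608505444668543))
square [365.9 221.8] [ 14  14  19  18 229] [241.3 314.3] [ 13  13  18  20 211] [ 0.5481 -0.2319  0.042 ] [ 0.5465 -0.2344  0.042 ] (array([ 0.54738315, -0.23328725,  0.03667016]), np.float64(0.001646235173949848))
bar [283.1 218.9] [ 10  14  24  17 169] [233.5 237.3] [   0    0   44   44 1181] [ 0.5558 -0.0651  0.042 ] [ 0.556  -0.0621  0.042 ] (array([ 0.55572369, -0.06457878,  0.04769161]), np.float64(0.0002912343236488031))
cross [216.8 226.6] [ 12  12  21  21 190] [219.1 189.8] [   0    0   44   44 1318] [0.5418 0.0676 0.042 ] [0.5397 0.0693 0.042 ] (array([0.54071121, 0.06735641, 0.04536646]), np.float64(0.0020440490899359563))
[[ 9.099e-01  4.148e-01 -5.000e-04]
 [ 4.148e-01 -9.099e-01  8.000e-04]
 [-1.000e-04 -9.000e-04 -1.000e+00]]
[[ 5.31695069e-04 -9.48507217e-01 -3.16755075e-01  8.10380826e-02]
 [ 9.99999846e-01  4.53737108e-04  3.19875114e-04 -3.08130080e-04]
 [-1.59680323e-04 -3.16755196e-01  9.48507312e-01 -1.42534732e-01]
 [ 0.00000000e+00  0.00000000e+00  0.00000000e+00  1.00000000e+00]] [[331.4000681    0.         255.56732253]
 [  0.         331.4000681  194.04740015]
 [  0.           0.           1.        ]]
```

View pics/crop.png

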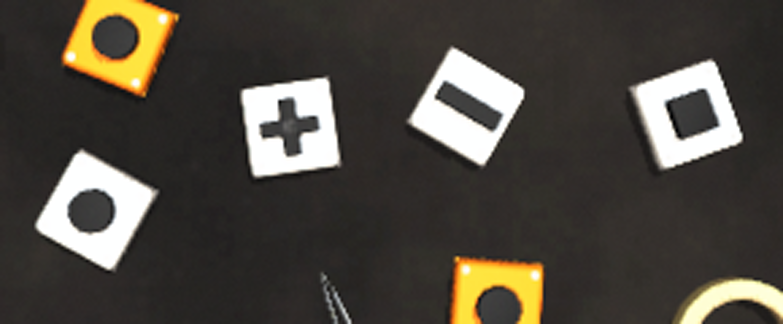

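The crop confirms the targets. White round is at top (143.5,257.8), white square at (366,222) and white bar at (283,219), while the orange ones are decoys. Both views agree to about 2–3 mm and the heights fit 42 mm. I'll close the fingers and go above the round key.

```bash
python3 -m jog '[[0,0.035,-0.041,0,0],[0,0.035,-0.041,0,0],[0,0.035,-0.041,0,0],[0,0.035,-0.041,0,0],[0,0.035,-0.041,0,0]]'
python3 -m jog '[[0,0.035,-0.041,0,0],[0,0.035,-0.041,0,0],[0,0.035,-0.041,0,0],[0,0.035,-0.041,0,0],[0,0.035,-0.041,0,0]]'
```

```text
time_s: 0.92
tcp_pos: [0.3338, -0.3079, 0.2315]
eef_rot: [0.0, 0.977, 0.212, 0.0]
contact_force: [1.2, -0.0, 0.0]
gripper_width: 0.0007
grip_force: 0.0
time_s: 1.55
tcp_pos: [0.408, -0.0489, 0.2316]
eef_rot: [0.0, 0.977, 0.212, 0.0]
contact_force: [0.9, -0.4, 0.6]
gripper_width: 0.0002
grip_force: 0.0
```

```bash
python3 -m jog '[[0,0.035,-0.041,0,0],[0,0.035,-0.041,0,0],[0,0.035,-0.041,0,0],[0,0.035,-0.041,0,0],[0,0.035,-0.041,0,0]]'
python3 -m jog '[[0,0,0,0.04,0],[0,0,0,0.04,0],[0,0,0,0.03,0],[0,0,0,0,0],[0,0,0,0,0]]'
cat > look.py <<'E'
import sys
from cell import env
from h import *
X,Y=map(float,sys.argv[1:3]);z=float(sys.argv[3])
st=env.state();c=env.capture("wrist");Rm=rot(st["eef_rot"]);M=np.eye(4);M[:3,:3]=Rm;M[:3,3]=st["tcp_pos"]
W=M@c["hand_eye"];q=R.from_matrix(W[:3,:3]).as_quat();c["position"]=W[:3,3];c["attitude"]=[q[3],*q[:3]]
pc=np.linalg.inv(W)@[X,Y,z,1];uv=c["mtx"]@pc[:3];uv=uv[:2]/uv[2]
g=cv2.cvtColor(c["img"],cv2.COLOR_RGB2GRAY)
print("tcp",st["tcp_pos"].round(4),"F",st["contact_force"].round(1),"expected uv",uv.round(0))
try:
    k,s=key(c["img"],uv,70);p=plane(c,k,z);print("key",k.round(0),s,p.round(4),"tool-frame shift",(Rm.T@(p-st["tcp_pos"])).round(4))
except Exception as e: print("nokey",e)
cv2.imwrite(sys.argv[4],c["img"][:,:,::-1])
E
python3 look.py .482 .211 .042 pics/w1.png
```

```text
time_s: 2.17
tcp_pos: [0.4823, 0.2102, 0.2314]
eef_rot: [0.0, 0.977, 0.212, 0.0]
contact_force: [0.4, -0.2, -0.2]
gripper_width: -0.0004
grip_force: 0.0
time_s: 2.8
tcp_pos: [0.4825, 0.2091, 0.1224]
eef_rot: [-0.0, 0.977, 0.212, 0.001]
contact_force: [-0.1, 0.5, -0.1]
gripper_width: 0.0
grip_force: 0.0
tcp [0.4825 0.2091 0.1224] F [-0.1  0.5 -0.1] expected uv [253. 202.]
key [256. 214.] [ 53  68  36  24 382] [0.4749 0.2056 0.042 ] tool-frame shift [-0.0085  0.      0.0804]
```

View pics/w1.png

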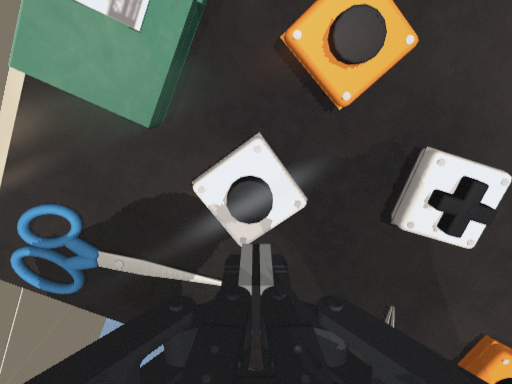

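The wrist picture shows the white round pod with its key at about (249,200). The orange pod at (357,35) and the plus pod at (465,205) stay clear. The key is within 2–3 mm of the expected (253,202); a glint split the blob. I'll shift slightly, then descend.

```bash
python3 -m jog '[[0,0.001,-0.003,0.025,0],[0,0,0,0.025,0],[0,0,0,0.02,0],[0,0,0,0,0],[0,0,0,0,0]]'
python3 -m jog '[[0,0,0,0.003,0],[0,0,0,0.003,0],[0,0,0,0.003,0],[0,0,0,0.002,0],[0,0,0,0,0]]'
```

```text
time_s: 3.48
tcp_pos: [0.4825, 0.2123, 0.0527]
eef_rot: [-0.0, 0.977, 0.212, 0.001]
contact_force: [0.1, 0.0, 0.6]
gripper_width: 0.0001
grip_force: 0.0
time_s: 4.1
tcp_pos: [0.4814, 0.2118, 0.0401]
eef_rot: [0.0, 0.977, 0.212, -0.0]
contact_force: [0.4, -0.6, -1.0]
gripper_width: 0.0003
grip_force: 0.0
```

```bash
python3 -m jog '[[0,0,0,0.001,0],[0,0,0,0.001,0],[0,0,0,0.001,0],[0,0,0,0.001,0],[0,0,0,0,0]]'
```

```text
time_s: 4.72
tcp_pos: [0.4815, 0.2118, 0.0362]
eef_rot: [-0.0, 0.977, 0.212, -0.0]
contact_force: [0.4, 0.4, 1.2]
gripper_width: -0.0003
grip_force: 0.4
```

```bash
python3 -m jog '[[0,0,0,0.001,0],[0,0,0,0.001,0],[0,0,0,0.0005,0],[0,0,0,0,0],[0,0,0,0,0]]'
```

```text
time_s: 5.35
tcp_pos: [0.4815, 0.2118, 0.0338]
eef_rot: [0.0, 0.977, 0.212, -0.0]
contact_force: [-1.4, -1.0, 3.6]
gripper_width: 0.0003
grip_force: 1.9
```

```bash
python3 -m jog '[[0,0,0,0.0005,0],[0,0,0,0.0005,0],[0,0,0,0,0],[0,0,0,0,0],[0,0,0,0,0]]'
```

```text
time_s: 5.98
tcp_pos: [0.4815, 0.2118, 0.0332]
eef_rot: [0.0, 0.977, 0.212, 0.0]
contact_force: [-2.5, -1.7, 9.2]
gripper_width: 0.0001
grip_force: 4.7
```

```bash
python3 -m jog '[[0,0,0,0.0005,0],[0,0,0,0.0005,0],[0,0,0,0,0],[0,0,0,0,0],[0,0,0,0,0]]'
```

```text
time_s: 6.6
tcp_pos: [0.4815, 0.2118, 0.0326]
eef_rot: [0.0, 0.977, 0.212, 0.0]
contact_force: [-3.9, -2.3, 14.5]
gripper_width: 0.0004
grip_force: 7.5
```

The stop is reached: force climbs to 14 N at z = 33 mm. I'll lift and go over to the square key.

```bash
python3 -m jog '[[0,0,0,-0.01,0],[0,0,0,-0.02,0],[0,0,0,-0.03,0],[0,0,0,-0.03,0],[0,0,0,0,0]]'
python3 -m jog '[[0,-0.0125,0.043,0,0],[0,-0.0125,0.043,0,0],[0,-0.0125,0.043,0,0],[0,-0.0125,0.043,0,0],[0,-0.0125,0.043,0,0]]'
python3 -m jog '[[0,-0.0125,0.043,0,0],[0,-0.0125,0.043,0,0],[0,-0.0125,0.043,0,0],[0,-0.0125,0.043,0,0],[0,-0.0125,0.043,0,0]]'
python3 -m jog '[[0,0,0,0,0],[0,0,0,0,0],[0,0,0,0,0],[0,0,0,0,0],[0,0,0,0,0]]'
python3 look.py .5475 -.233 .042 pics/w2.png
python3 - <<'E'
from cell import env
from h import *
t=env.capture("top");s=env.capture("side")
for c,u in((t,(144,258)),(s,(191,149))):
    k,st=key(c["img"],u);print(k.round(1),plane(c,k,.034).round(4))
E
```

```text
time_s: 7.22
tcp_pos: [0.483, 0.2126, 0.124]
eef_rot: [-0.001, 0.977, 0.212, 0.002]
contact_force: [0.7, 0.7, -0.9]
gripper_width: -0.0001
grip_force: 0.0
time_s: 7.85
tcp_pos: [0.5135, -0.0113, 0.121]
eef_rot: [-0.0, 0.977, 0.212, -0.0]
contact_force: [0.6, 1.0, 0.5]
gripper_width: -0.0002
grip_force: 0.0
time_s: 8.48
tcp_pos: [0.5458, -0.2327, 0.1208]
eef_rot: [-0.0, 0.977, 0.212, -0.0]
contact_force: [0.1, 0.2, 0.5]
gripper_width: 0.0001
grip_force: 0.0
time_s: 9.1
tcp_pos: [0.5463, -0.2307, 0.1219]
eef_rot: [0.0, 0.977, 0.213, 0.0]
contact_force: [0.1, 0.5, 0.3]
gripper_width: 0.0
grip_force: 0.0
tcp [ 0.5463 -0.2307  0.1219] F [0.1 0.5 0.3] expected uv [259. 203.]
key [261. 200.] [  48   44   48   49 1965] [ 0.5496 -0.2329  0.042 ] tool-frame shift [0.0021 0.0033 0.0799]
[143.9 257.7] [0.4821 0.2126 0.034 ]
[195.7 156.8] [0.4918 0.1842 0.034 ]
```

View pics/w2.png

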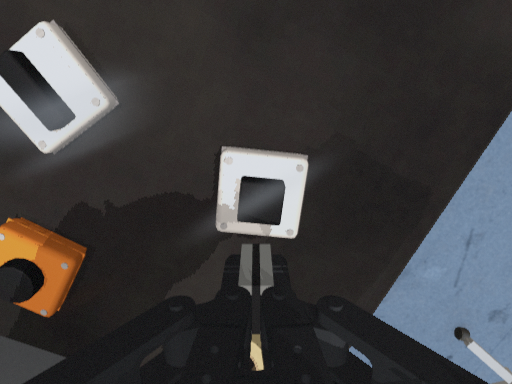

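The square key shows at (261,200), close to the expected (259,203). The round pod hasn't moved in the top view. I'll press the square key.

```bash
python3 -m jog '[[0,0.001,0.003,0.025,0],[0,0,0,0.025,0],[0,0,0,0.02,0],[0,0,0,0.006,0],[0,0,0,0,0]]'
python3 -m jog '[[0,0,0,0.002,0],[0,0,0,0.002,0],[0,0,0,0.002,0],[0,0,0,0.002,0],[0,0,0,0,0]]'
python3 -m jog '[[0,0,0,0.001,0],[0,0,0,0.001,0],[0,0,0,0.001,0],[0,0,0,0,0],[0,0,0,0,0]]'
```

```text
time_s: 9.88
tcp_pos: [0.5484, -0.2335, 0.0459]
eef_rot: [-0.0, 0.977, 0.212, -0.0]
contact_force: [-0.4, 0.3, 1.2]
gripper_width: 0.0002
grip_force: 0.0
time_s: 10.5
tcp_pos: [0.5486, -0.2338, 0.0379]
eef_rot: [0.0, 0.977, 0.212, 0.0]
contact_force: [0.9, -0.1, 1.8]
gripper_width: 0.0001
grip_force: 0.7
time_s: 11.12
tcp_pos: [0.5483, -0.2336, 0.0348]
eef_rot: [-0.0, 0.977, 0.212, -0.0]
contact_force: [2.3, -1.4, 2.3]
gripper_width: 0.0
grip_force: 1.1
```

```bash
python3 -m jog '[[0,0,0,0.0005,0],[0,0,0,0.0005,0],[0,0,0,0.0005,0],[0,0,0,0.0005,0],[0,0,0,0,0]]'
```

```text
time_s: 11.75
tcp_pos: [0.5483, -0.2336, 0.0333]
eef_rot: [0.0, 0.977, 0.212, 0.0]
contact_force: [-0.9, -1.3, 8.8]
gripper_width: -0.0001
grip_force: 4.4
```

```bash
python3 -m jog '[[0,0,0,0.0005,0],[0,0,0,0.0005,0],[0,0,0,0,0],[0,0,0,0,0],[0,0,0,0,0]]'
```

```text
time_s: 12.38
tcp_pos: [0.5484, -0.2336, 0.0328]
eef_rot: [0.0, 0.977, 0.212, 0.0]
contact_force: [-1.9, 0.1, 14.2]
gripper_width: -0.0001
grip_force: 6.9
```

The square key is on its stop at 14 N. Next is the bar.

```bash
python3 -m jog '[[0,0,0,-0.01,0],[0,0,0,-0.02,0],[0,0,0,-0.03,0],[0,0,0,-0.03,0],[0,0,0,0,0]]'
python3 -m jog '[[0,0.0195,-0.038,0,0],[0,0.0195,-0.038,0,0],[0,0.0195,-0.038,0,0],[0,0.0195,-0.038,0,0],[0,0,0,0,0]]'
python3 -m jog '[[0,0,0,0,0],[0,0,0,0,0],[0,0,0,0,0],[0,0,0,0,0],[0,0,0,0,0]]'
python3 look.py .556 -.064 .042 pics/w3.png
```

```text
time_s: 13.0
tcp_pos: [0.5493, -0.2338, 0.1239]
eef_rot: [0.001, 0.977, 0.212, 0.001]
contact_force: [0.2, -0.4, 0.2]
gripper_width: 0.0002
grip_force: 0.0
time_s: 13.62
tcp_pos: [0.5555, -0.0583, 0.1212]
eef_rot: [-0.001, 0.977, 0.215, -0.001]
contact_force: [-0.4, -0.1, 0.6]
gripper_width: 0.0
grip_force: 0.0
time_s: 14.25
tcp_pos: [0.5562, -0.0632, 0.1218]
eef_rot: [0.0, 0.977, 0.212, 0.0]
contact_force: [0.1, -0.2, -0.5]
gripper_width: -0.0001
grip_force: 0.0
tcp [ 0.5562 -0.0632  0.1218] F [ 0.1 -0.2 -0.5] expected uv [257. 204.]
key [254. 205.] [    0     0   140   140 13468] [ 0.5547 -0.0628  0.042 ] tool-frame shift [-0.0012 -0.0011  0.0798]
```

View pics/w3.png

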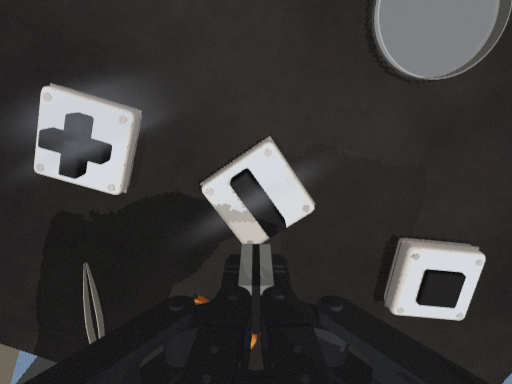

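The bar key centre is at about (258,203), against an expected (257,204), so no correction is needed; the blob number was background and I'm ignoring it. The square pod at (436,285) and the plus pod at (75,142) are clear. I'll press the bar.

```bash
python3 -m jog '[[0,0,0,0.025,0],[0,0,0,0.025,0],[0,0,0,0.02,0],[0,0,0,0.006,0],[0,0,0,0,0]]'
python3 -m jog '[[0,0,0,0.002,0],[0,0,0,0.002,0],[0,0,0,0.002,0],[0,0,0,0.002,0],[0,0,0,0,0]]'
python3 -m jog '[[0,0,0,0.001,0],[0,0,0,0.001,0],[0,0,0,0.001,0],[0,0,0,0,0],[0,0,0,0,0]]'
```

```text
time_s: 14.92
tcp_pos: [0.5563, -0.0629, 0.0459]
eef_rot: [-0.0, 0.977, 0.212, -0.0]
contact_force: [0.6, -0.1, 0.8]
gripper_width: 0.0003
grip_force: 0.0
time_s: 15.55
tcp_pos: [0.5566, -0.063, 0.0378]
eef_rot: [0.0, 0.977, 0.212, 0.0]
contact_force: [0.8, -1.2, 1.9]
gripper_width: -0.0001
grip_force: 0.7
time_s: 16.18
tcp_pos: [0.5562, -0.0629, 0.0348]
eef_rot: [-0.0, 0.977, 0.212, -0.0]
contact_force: [1.8, -0.8, 2.5]
gripper_width: 0.0001
grip_force: 1.0
```

```bash
python3 -m jog '[[0,0,0,0.0005,0],[0,0,0,0.0005,0],[0,0,0,0.0005,0],[0,0,0,0.0005,0],[0,0,0,0,0]]'
```

```text
time_s: 16.8
tcp_pos: [0.5563, -0.0629, 0.0333]
eef_rot: [0.0, 0.977, 0.212, 0.0]
contact_force: [-0.4, -1.0, 9.1]
gripper_width: 0.0002
grip_force: 4.5
```

```bash
python3 -m jog '[[0,0,0,0.0005,0],[0,0,0,0.0005,0],[0,0,0,0,0],[0,0,0,0,0],[0,0,0,0,0]]'
```

```text
time_s: 17.42
tcp_pos: [0.5563, -0.0629, 0.0327]
eef_rot: [0.0, 0.977, 0.212, 0.0]
contact_force: [-2.5, -0.8, 14.4]
gripper_width: -0.0001
grip_force: 7.1
```

The bar is on its stop. I'll lift clear and move back out of the view to verify.

```bash
python3 -m jog '[[0,0,0,-0.01,0],[0,0,0,-0.02,0],[0,0,0,-0.04,0],[0,0,0,-0.05,0],[0,0,0,-0.05,0]]'
python3 -m jog '[[0,-0.03,0.037,0,0],[0,-0.03,0.037,0,0],[0,-0.03,0.037,0,0],[0,-0.03,0.037,0,0],[0,-0.03,0.037,0,0]]'
python3 -m jog '[[0,-0.03,0.037,0,0],[0,-0.03,0.037,0,0],[0,-0.03,0.037,0,0],[0,-0.03,0.037,0,0],[0,0,0,0,0]]'
python3 - <<'E'
from cell import env
from h import *
t=env.capture("top");s=env.capture("side")
T=dict(round=(144,258),square=(365,221),bar=(284,219),cross=(217,227))
for k in T: 
    a,_=key(t["img"],T[k]);print(k,a.round(1))
cv2.imwrite("pics/end.png",np.vstack([cv2.resize(t["img"][:,:,::-1],(400,300)),cv2.resize(s["img"][:,:,::-1],(400,300))]))
E
```

```text
time_s: 18.05
tcp_pos: [0.5552, -0.0629, 0.203]
eef_rot: [-0.0, 0.977, 0.212, -0.001]
contact_force: [1.4, -0.1, 0.2]
gripper_width: -0.0002
grip_force: 0.0
time_s: 18.68
tcp_pos: [0.4953, -0.2946, 0.2017]
eef_rot: [-0.0, 0.977, 0.212, -0.0]
contact_force: [1.1, -0.1, -0.2]
gripper_width: -0.0002
grip_force: 0.0
time_s: 19.3
tcp_pos: [0.4451, -0.4822, 0.2008]
eef_rot: [0.0, 0.978, 0.209, -0.001]
contact_force: [1.1, 0.8, -0.1]
gripper_width: -0.0002
grip_force: 0.0
round [143.9 257.7]
square [365.3 221.9]
bar [282.9 218.9]
cross [216.8 226.6]
```

View pics/end.png

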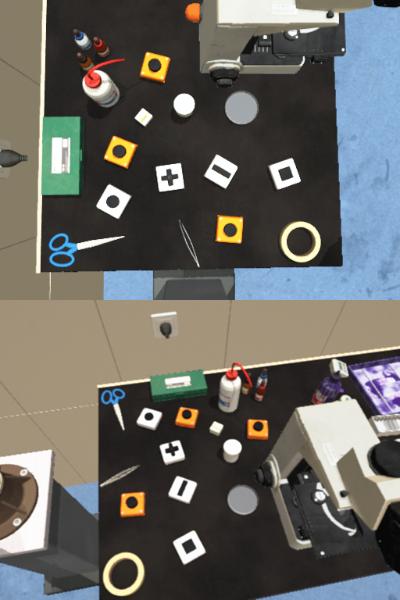

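The final views show all pods and bystanders in place (key centroids moved by less than 0.7 px) and the arm clear of the bench items.

```bash
python3 -c "from cell import env; print(env.job_done())"
```

```text
the job is handed in; nothing more can be done
None
```

I pressed the round, square and bar keys in that order, each down to its hard stop (about 14 N at 33 mm); the plus key was not touched, nothing visibly moved, and the job was handed in at about 19 s.

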